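Square the tube rack on the dispensing stage and stroke the stage

ROBOT

A 6-joint arm with a two-finger parallel gripper is mounted at the origin on the work surface. World frame = base frame: x ahead of the robot, y to its left, z up, the work surface at z = 0. Lengths are in m, angles in rad, forces in N, time in s.
With the tool pointing down it reaches from about 0.35 to 0.875 m from the base axis. Payload 15.5 kg.
Tool frame: the origin (TCP) lies at the centre of the arm's flange, where the gripper is bolted on; the fingertips stand 173 mm ahead of it and the grasp point (between the pads) lies 155 mm ahead of it; z points along the fingers, y is the direction in which the jaws open and shut (so a half turn about z gives the same grasp; the last joint's range is limited). The gripper opens to 85 mm and grips with 20 to 120 N. Pads are 22 mm wide; open, the fingers measure 114 mm over their backs; the gripper's body (76 mm by 85 mm) begins 54 mm behind the grasp point. The pads swing forward as they close: fully open they stand 13 mm farther back than shut.
Start: joints at [-1.319, 0.494, 1.345, -0, 1.302, -0.096], TCP at [0.212, -0.588, 0.405] pointing down, gripper open.
Joint ranges: [-2.91, 2.91], [-0.82, 2.16], [0.22, 2.67], [-1.22, 4.37], [0.12, 2.79], [-3.08, 3.08]. Speed limits (rad/s): [1.89, 1.89, 2.57, 3.01, 3.01, 3.01].

INTERFACE

Orientations are given as a unit quaternion [w, x, y, z].
In Python, from station import get_state, read_camera, calibration, close_job gives the robot as it stands.
- The arm moves only by the tool jog_arm, never from a script. Its argument "motion" is a list of rows, each a list of 2 entries, a list of its own where there are three numbers: the shift along the tool's x, y, z in cm, then the turn about the tool's z in degrees. In form: [[[dx, dy, dz], yaw], ...]. A call has 1 to 12 rows; each row is the pose to reach, as a shift and turn from the pose commanded when the call began, along the tool's axes at that moment; what a row does not reach only later rows make up. A row lasts 1/10 s, in which the tool goes at most 50 mm and 8.59 degrees, less where a joint would pass 70% of its speed; a pose out of reach is approached as far as the arm can. A call with a gripper value outside its range is refused whole. "fingers" is the finger opening in cm, from 0 to 8.54, set as the call begins (left out, the last holds). The fingers move at their own pace and stop on an object; "force" is the grip in N (left out, the last holds). Time passes only in rows, so rows that repeat a pose let the fingers close. It gives the time, the measured TCP pose, the force and the opening at its end, in the units of the state.
- get_state(): the state, without advancing time (a new reading comes with each control period).
- read_camera(name): name is "side" or "top" or "wrist"; returns the picture (480x640x3 uint8, red, green, blue); there is no depth.
- calibration(name): a dict with "vfov" (degrees; the focal length in pixels is half the picture's height over the tangent of half this angle, whatever the lens; pixels are square), "cx", "cy" (the principal point, pixels), "rvec" (rotation vector, rad) and "tvec" (3), from world to camera coordinates, as OpenCV has them; the wrist camera has in their place "hand_eye" (4x4, takes a point from camera to tool coordinates, whose origin is the TCP and whose axes are the flange's). Camera axes: x right, y down, z forward; pixel columns grow to the right and rows downward; lengths in m; the calibration is good to about 2 mm. The wrist camera is an equidistant fisheye: a pixel r from the principal point sees the ray r / f radians off the axis. A picture is of the moment at which its call begins: read the wrist's pose just before it. calibration takes no time and is no camera call.
- close_job(): hands the job in, once; it reports no verdict.
The state is a dict: "t": time; "joint_pos": joint angles; "dq": joint speeds; "tau": joint torques, N m; "ee_pos": TCP position; "eef_rot": TCP orientation; "contact_force": force on the tool from outside, world axes, zero at the start; "ft_torque": the same for the moment, N m; "gripper_width": finger opening in m.
Only numpy, scipy, OpenCV 4.12 (cv2) and the standard library are available. Lean on these libraries where they do the work, as an engineer would, in place of code of your own. Each camera call takes 0.05 s, during which the arm holds its last target.

TASK

Get the dispensing stand ready for tubes: push the empty tube rack, keeping it down on the tray, fully home against the three locating pins of the sliding stage, so that its long edge bears on the two pins and its short edge on the single one. Then stroke the stage through its whole travel to be sure that it runs free: all the way in under the nozzles and then all the way back out, leaving it at the outer (loading) stop, easing it along so that the rack stays home on its pins. Leave the things lying about the bench alone.

Things in the scene. Friction and masses are not known exactly. Their poses are not given: they have to be found in the camera images.
- rack: Yellow plastic tube rack, an empty block with 4 x 6 round holes, 90 mm (its x) by 130 mm (its y, the long way) by 55 mm high, about 0.25 kg. It lies loose and askew on the tray, not touching the pins. Origin: centre of its underside; z up.
- nest (a point): Point on top of the tray (45 mm above the bench), riding with the stage: where the rack's origin lies, axes alike, when the rack is home on the pins. This frame's y is the stage's travel, inwards to the nozzles; its x points across, away from the robot. The grey metal tray, 8 mm thick, reaches from x = -95 to +62 mm and y = -85 to +128 mm of this frame.
- side_pins (a point): Mid-way between the two upright steel pins that take the rack's long edge, half-way up them. Pins 10 mm in diameter, 16 mm high above the tray, at x = +50 mm, y = -40 and +40 mm of the nest frame. Axes as the nest's.
- end_pin (a point): Centre of the single pin, of the same size, that takes the rack's short edge: x = 0, y = -70 mm of the nest frame. Axes as the nest's.
- knob (a point): Middle (25 mm above the tray's top) of the stage's pull knob: an upright black plastic post 16 mm in diameter, 45 mm high, on a 36 mm wide tab beyond the tray's outer end, at x = 0, y = -135 mm of the nest frame. The stage is pulled and pushed by it. Axes as the nest's.
- stage (a joint): Position of the sliding stage (about 0.9 kg) on its two guide shafts: 0 at the outer (loading) stop, 0.26 m at the inner stop, hard stops at both ends. It starts partly in, has about 2 N of friction plus 8 N per m/s, and stays where it is left.
- nozzles (a point): Middle of the row of four nozzle tips, 112 mm above the bench (12 mm above the rack's top), fixed at y = +210 mm of the nest frame with the stage at the outer stop. Above them a white manifold 104 mm (across) by 30 mm (along the travel), 138 to 172 mm above the bench, on a column 118 mm to the far side (top 196 mm).
- stand: The fixed stand that carries all this, origin at bench height, half-way along its base, axes as the nest's. Base 520 mm (y) by 250 mm (x from -105 to +145 mm), 12 mm thick; shafts and end blocks (at y = -245 and +245 mm) up to 36 mm. The nest is at x = 0, y = -140 mm of it when the stage is at the outer stop.
- pot_a: Bystander: specimen pot with a red cap, 47 mm in diameter, 59 mm high. Origin: centre of its underside.
- pot_b: Bystander: a second such pot. Origin: centre of its underside.
- tip_box: Bystander: white and orange pipette tip box, 87 by 124 by 67 mm. Origin: centre of its underside.
- pipette: Bystander: pipette lying on the bench, 260 mm long, 30 mm thick. Origin: near its middle, at bench height.
Not all that is in view belongs to the job. What is shaped like the rack but green is not meant.

How it is judged:
By the outcome, as a careful person would: the job done as asked, in the order asked, and still so for the second after the job is handed in, with the robot touching nothing.
It also fails if it takes over 69 s, if anything falls off the work surface, if the arm or the gripper's body presses on something with over 40 N, if the wrist force passes 120 N, or if a joint passes its speed limit or range.

## Working session

There is one attempt and no reset: what is moved stays moved. The work goes in short steps, Python scripts to look and compute and a tool call to move; the robot and the scene stay as the last step left them, time stands still between calls to the robot, and variables do not carry over. Pictures are saved under pics/ and viewed, and the job is handed in when it is done.

Besides the shell and the picture viewer there is one more tool, called after ">>>" by a JSON object that holds its "name" and its "arguments". jog_arm: Moves the arm, as the interface text tells. Its arguments: {"type":"object","properties":{"motion":{"type":"array"},"fingers":{"type":"number"},"force":{"type":"number"}},"required":["motion"]}

```bash
mkdir -p pics; ls
python3 - <<'E'
from station import *
import cv2
s=get_state();print(s)
for n in ("side","top","wrist"):
    im=read_camera(n);cv2.imwrite(f"pics/{n}0.png",im[:,:,::-1]);print(n,calibration(n))
E
```

```text
pics
{'t': 0.0, 'joint_pos': array([-1.31950990e+00,  4.94185081e-01,  1.34611295e+00, -1.55156572e-05,
        1.30251118e+00, -9.54428316e-02]), 'dq': array([ 1.17915055e-03,  2.67603060e-04, -4.46222659e-04, -6.33049625e-05,
        2.53798288e-04, -3.97414819e-04]), 'tau': array([ 3.19455787e-03, -8.82138705e+01, -3.83868492e+01,  5.53915766e-05,
        9.91815235e-03, -3.32519932e-06]), 'ee_pos': array([ 0.21238808, -0.58765332,  0.40410511]), 'eef_rot': array([-6.05850834e-04,  9.85009416e-01,  1.72499510e-01, -5.48065839e-05]), 'contact_force': array([ 0.17255968,  0.24626014, -0.487054  ]), 'ft_torque': array([-0.00772606,  0.01481793,  0.00903145]), 'gripper_width': 0.08570665117179073}
side {'vfov': 51.58878852542108, 'cx': 312.25166007415606, 'cy': 239.8935546419052, 'rvec': array([ 0.80733803, -2.63289796,  0.9972501 ]), 'tvec': array([0.43970824, 0.21913863, 1.15512916])}
top {'vfov': 49.50796628906349, 'cx': 321.35826167651425, 'cy': 239.94848069710778, 'rvec': array([ 2.18030283, -2.12947492,  0.14782206]), 'tvec': array([0.047876  , 0.50115963, 1.61472979])}
wrist {'vfov': 65.70646984690485, 'cx': 319.11863180732655, 'cy': 237.6000468594653, 'hand_eye': array([[ 2.44921257e-04, -9.60481852e-01, -2.78342509e-01,
         7.14444978e-02],
       [ 9.99999878e-01,  1.15674710e-04,  4.80766549e-04,
        -9.91103191e-04],
       [-4.29570357e-04, -2.78342593e-01,  9.60481763e-01,
         3.07596556e-02],
       [ 0.00000000e+00,  0.00000000e+00,  0.00000000e+00,
         1.00000000e+00]])}
```

View pics/top0.png

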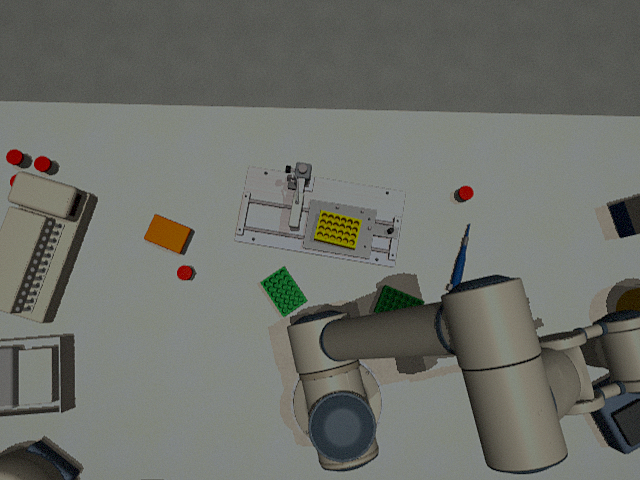

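View pics/side0.png

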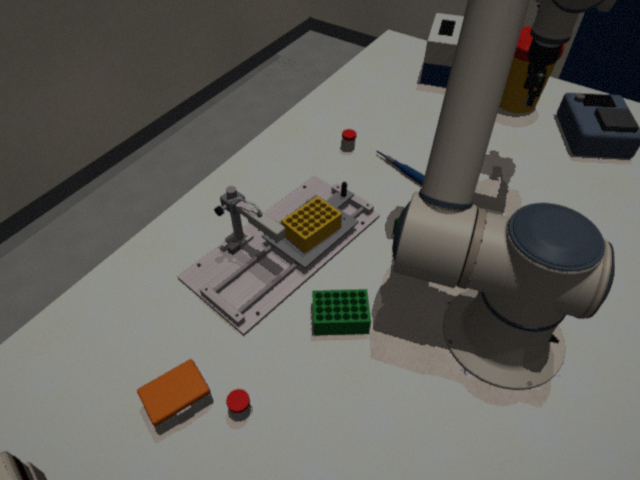

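View pics/wrist0.png

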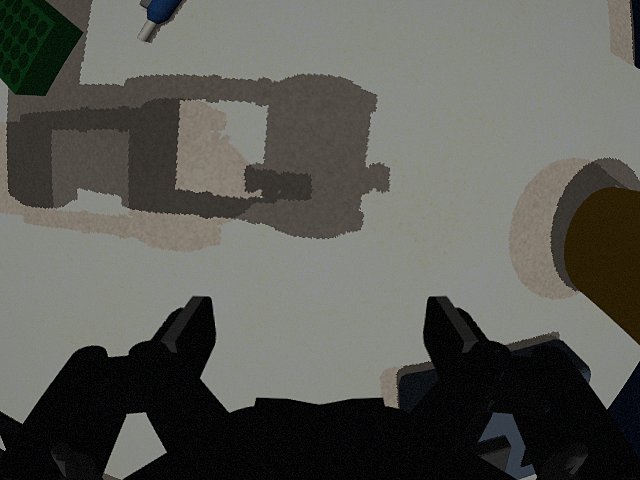

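Run:
```python
import cv2
t=cv2.imread("pics/top0.png");s=cv2.imread("pics/side0.png")
cv2.imwrite("pics/tc.png",cv2.resize(t[155:275,230:410],None,fx=4.4,fy=4.4,interpolation=cv2.INTER_CUBIC))
cv2.imwrite("pics/sc.png",cv2.resize(s[170:335,175:390],None,fx=3.6,fy=3.6,interpolation=cv2.INTER_CUBIC))
```

```text
(no output)
```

View pics/tc.png

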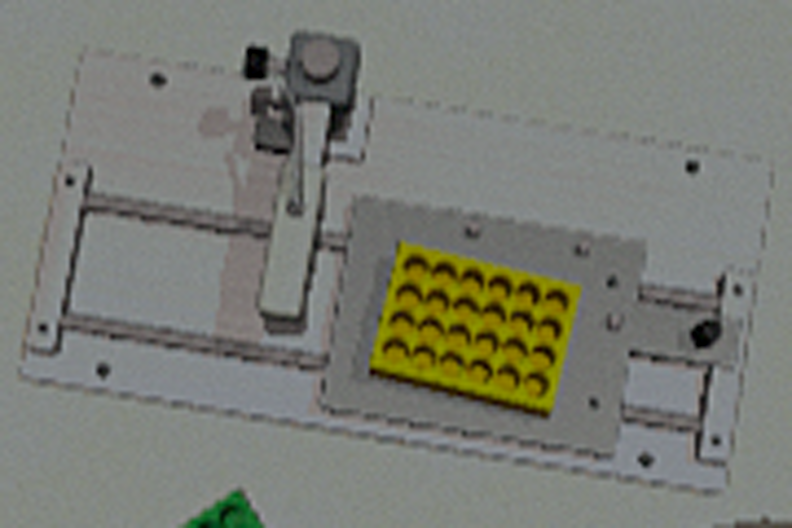

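View pics/sc.png

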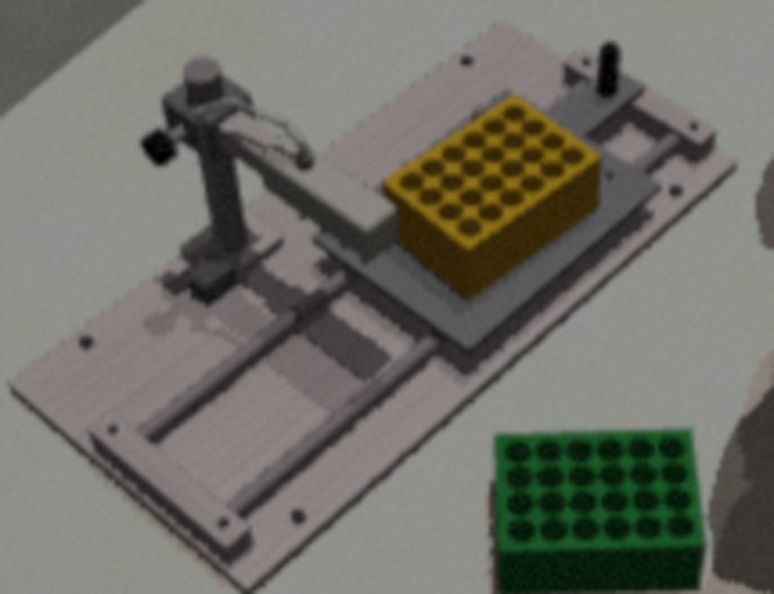

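```bash
cat > h.py <<'E'
import numpy as np,cv2
from station import *
from scipy.optimize import least_squares
CAL={n:calibration(n) for n in("side","top","wrist")}
def proj(n,P):
    c=CAL[n];f=240/np.tan(np.radians(c['vfov']/2))
    K=np.array([[f,0,c['cx']],[0,f,c['cy']],[0,0,1.]])
    return cv2.projectPoints(np.array(P,float).reshape(-1,3),c['rvec'],c['tvec'],K,None)[0].reshape(-1,2)
def R(q):
    from scipy.spatial.transform import Rotation as Ro
    return Ro.from_quat([q[1],q[2],q[3],q[0]])
def wproj(P,st):
    c=CAL['wrist'];f=240/np.tan(np.radians(c['vfov']/2));H=c['hand_eye']
    Pt=(np.array(P).reshape(-1,3)-st['ee_pos'])@R(st['eef_rot']).as_matrix()
    pc=(Pt-H[:3,3])@H[:3,:3]
    th=np.arctan2(np.hypot(pc[:,0],pc[:,1]),pc[:,2]);ph=np.arctan2(pc[:,1],pc[:,0])
    return np.c_[c['cx']+f*th*np.cos(ph),c['cy']+f*th*np.sin(ph)]
def pl(pose,L):
    x,y,a=pose;L=np.array(L,float);c,s=np.cos(a),np.sin(a)
    return np.c_[x+c*L[:,0]-s*L[:,1],y+s*L[:,0]+c*L[:,1],L[:,2]]
def fromnest(stand,s,L):
    L=np.array(L,float)+[0,-.14+s,0]; return pl(stand,L)
E
cat > fit0.py <<'E'
from h import *
tc=lambda a:(np.array(a)+.5)/4.4-.5+[230,155]
sc=lambda a:(np.array(a)+.5)/3.6-.5+[175,170]
B=[[.145,.26,.012],[.145,-.26,.012],[-.105,-.26,.012],[-.105,.26,.012]]
Bt=tc([(82,50),(775,158),(722,492),(20,380)])
Bs=sc([(10,385),(500,22),(737,165),(247,590)])
T=[[.062,.128,.045],[.062,-.085,.045],[-.095,-.085,.045],[-.095,.128,.045]]
Tt=tc([(355,195),(647,240),(612,455),(322,408)])
Ts=sc([(658,185),(470,347)]);TsL=[T[2],T[3]]
P=[[.05,.04,.061],[.05,-.04,.061],[0,-.07,.061]];Pt=tc([(473,231),(583,250),(615,320)])
def f(p):
    st,s=p[:3],p[3]
    return np.r_[(proj("top",pl(st,B))-Bt).ravel(),(proj("side",pl(st,B))-Bs).ravel(),
     (proj("top",fromnest(st,s,T))-Tt).ravel(),(proj("side",fromnest(st,s,TsL))-Ts).ravel(),(proj("top",fromnest(st,s,P))-Pt).ravel()]
r=least_squares(f,[.6,0,-.15,.03]);print(r.x,r.fun.reshape(-1,2).round(1))
st,s=r.x[:3],r.x[3]
K=[[.045,.065,.1],[.045,-.065,.1],[-.045,-.065,.1],[-.045,.065,.1]]
Kt=tc([(400,240),(581,285),(551,408),(374,369)])
Ks=sc([(385,183),(512,94),(600,155),(470,249)])
g=lambda p:np.r_[(proj("top",pl(p,K))-Kt).ravel(),(proj("side",pl(p,K))-Ks).ravel()]
q=least_squares(g,[*fromnest(st,s,[[0,0,0]])[0,:2],st[2]]);print(q.x,q.fun.reshape(-1,2).round(1))
c,sn=np.cos(st[2]),np.sin(st[2]);d=q.x[:2]-fromnest(st,s,[[0,0,0]])[0,:2]
print("rack in nest mm",1e3*(c*d[0]+sn*d[1]),1e3*(-sn*d[0]+c*d[1]),np.degrees(q.x[2]-st[2]))
print("nest",fromnest(st,s,[[0,0,.045]]),"knob",fromnest(st,s,[[0,-.135,.07]]),proj("top",fromnest(st,s,[[0,-.135,.09]]))); print("yaw",np.degrees(st[2]))
E
python3 fit0.py
```

```text
[ 0.56095967  0.06816741 -0.13761572  0.05100385] [[-0.6  0.1]
 [-0.5  0.7]
 [ 0.6  0.6]
 [-0.4  0. ]
 [-1.3 -0.6]
 [ 0.  -1. ]
 [ 0.1 -1.7]
 [ 0.1  0.2]
 [-0.1  0.3]
 [-0.2  0.7]
 [ 0.4  0.6]
 [-0.8  0.4]
 [ 1.  -0.6]
 [-0.4  0.5]
 [ 0.  -0.8]
 [ 0.2 -1.1]
 [ 0.   0.1]]
[ 0.52654345  0.01069777 -0.20026869] [[-0.3  0.8]
 [ 0.1 -0.1]
 [ 0.6  0.4]
 [-0.9 -0.1]
 [-0.9 -0.5]
 [ 0.2 -0.4]
 [ 0.3 -0.3]
 [ 0.   0. ]]
rack in nest mm -26.207059707807755 27.348556099271168 -3.5897509162220103
nest [[ 0.54875102 -0.01998737  0.045     ]] knob [[ 0.53023148 -0.15371106  0.07      ]] [[391.27580197 229.34801375]]
yaw -7.884799683853463
```

```bash
cat > mv.py <<'E'
import sys
from h import *
def go(target,yawdeg):
    s=get_state();M=R(s['eef_rot']).as_matrix()
    d=M.T@(np.array(target)-s['ee_pos'])*100
    yaw=np.degrees(np.arctan2(M[1,0],M[0,0]))
    print("t",s['t'],"shift cm",d.round(2),"turn",round(-(yawdeg-yaw),2),"tool-yaw",round(yaw,2),"F",s['contact_force'].round(1),"w",s['gripper_width'])
E
python3 -c "
from mv import *
go([.530,-.154,.33],-7.9);go([.530,-.154,.23],-7.9)"
```

```text
t 0.15 shift cm [ 44.61 -29.99   7.46] turn 27.77 tool-yaw 19.87 F [-0.3  0.6 -0.2] w 0.0848310395964256
t 0.15 shift cm [ 44.61 -29.98  17.46] turn 27.77 tool-yaw 19.87 F [-0.3  0.6 -0.2] w 0.0848310395964256
```

Which one is the rack: yellow block at top (339,229) / side (312,222), green block at top (283,291) / side (341,311), and another green block at top (398,300). The yellow one, lying on the tray, is the rack. The crop confirms it: 4x6 holes, clear of the pins. Knob: black post at top (391,229).

>>> {"name": "jog_arm", "arguments": {"motion": [[[4,-3,0],8],[[8,-6,0],16],[[13,-9,0],24],[[18,-12,0],27.8],[[22,-15,0],27.8],[[26,-18,0.5],27.8],[[31,-21,2],27.8],[[35,-24,4],27.8],[[39,-27,6],27.8],[[43,-29,7],27.8],[[44.6,-30,7.4],27.8],[[44.6,-30,7.4],27.8]], "fingers": 5, "force": 30}}

```text
t: 1.35
ee_pos: [0.5321, -0.1499, 0.329]
eef_rot: [-0.001, 0.998, -0.067, -0.001]
contact_force: [0.1, -0.4, -0.9]
gripper_width: 0.0499
```

Run:
```python
from mv import *
go([.530,-.154,.23],-7.9)
s=get_state();im=read_camera("wrist").copy()
cv2.imwrite("pics/w1.png",im[:,:,::-1])
print(wproj([[.530,-.154,.09]],s))
```

```text
t 1.35 shift cm [-0.14  0.45  9.9 ] turn 0.22 tool-yaw -7.68 F [ 0.1 -0.4 -0.9] w 0.04987461159231812
[[328.89304948 256.7383985 ]]
```

View pics/w1.png

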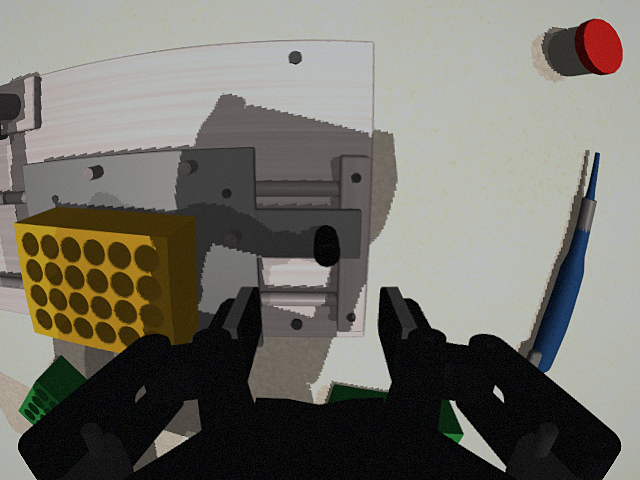

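>>> {"name": "jog_arm", "arguments": {"motion": [[[0,0,2.5],0],[[0,0,5.5],0],[[0,0,8.5],0],[[0,0,10],0],[[0,0,10],0]]}}

```text
t: 1.9
ee_pos: [0.5289, -0.1548, 0.2291]
eef_rot: [-0.0, 0.998, -0.07, -0.002]
contact_force: [-0.1, -0.4, -0.0]
gripper_width: 0.05
```

```bash
python3 -c "
from mv import *
go([.530,-.154,.23],-7.9)"
```

```text
t 1.9 shift cm [ 0.1  -0.09 -0.09] turn -0.09 tool-yaw -7.99 F [-0.1 -0.4 -0. ] w 0.050016441789328174
```

>>> {"name": "jog_arm", "arguments": {"motion": [[[0,0,0],0],[[0,0,0],0],[[0,0,0],0],[[0,0,0],0],[[0,0,0],0]], "fingers": 0.5, "force": 20}}

```text
t: 2.4
ee_pos: [0.5301, -0.1543, 0.2319]
eef_rot: [0.0, 0.998, -0.069, 0.001]
contact_force: [-1.4, -1.4, 8.3]
gripper_width: 0.0154
```

>>> {"name": "jog_arm", "arguments": {"motion": [[[0,0.4,0],0],[[0,1,0],0],[[0,1.6,0],0],[[0,2.2,0],0],[[0,2.8,0],0],[[0,3.4,0],0],[[0,4,0],0],[[0,4.4,0],0],[[0,4.6,0],0],[[0,4.6,0],0]]}}

```text
t: 3.4
ee_pos: [0.5237, -0.2001, 0.2319]
eef_rot: [0.0, 0.998, -0.069, 0.001]
contact_force: [-2.8, -1.6, 9.3]
gripper_width: 0.0154
```

>>> {"name": "jog_arm", "arguments": {"motion": [[[0,0.1,0],0],[[0,0.2,0],0],[[0,0.3,0],0],[[0,0.4,0],0],[[0,0.5,0],0],[[0,0.6,0],0]]}}

```text
t: 4.0
ee_pos: [0.523, -0.2047, 0.2319]
eef_rot: [-0.001, 0.998, -0.069, 0.001]
contact_force: [5.8, 22.4, 12.3]
gripper_width: 0.0151
```

```bash
python3 -c "
from mv import *
go(fromnest([ 0.56095967 , 0.06816741, -0.13761572],0,[[0,-.135,.23]])[0],-7.9)"
```

```text
t 4.0 shift cm [ 0.01 -0.05  0.19] turn -0.06 tool-yaw -7.96 F [ 5.8 22.4 12.3] w 0.015147422643584697
```

Run:
```python
from h import *
ST=[ 0.56095967 , 0.06816741, -0.13761572]
# px of finger zones
print(proj("top",fromnest(ST,0,[[-.11,.079,.055],[-.11,-.04,.055],[-.14,.079,.13]])))
```

```text
[[332.82747139 257.22657086]
 [370.6527426  263.35593851]
 [331.94304147 264.67825829]]
```

>>> {"name": "jog_arm", "arguments": {"motion": [[[0,-0.5,0],0],[[0,-0.5,0],0],[[0,-0.5,0],0]], "fingers": 5}}

```text
t: 4.3
ee_pos: [0.5235, -0.2006, 0.231]
eef_rot: [0.0, 0.998, -0.069, 0.0]
contact_force: [-0.5, -0.9, -0.3]
gripper_width: 0.0504
```

>>> {"name": "jog_arm", "arguments": {"motion": [[[0,0,-3],0],[[0,0,-7],0],[[-1,-1,-9],0],[[-3,-4,-9],0],[[-6,-8,-9],0],[[-8,-12,-9],0],[[-10,-15.2,-9],0],[[-10,-15.2,-9],0]], "fingers": 8.2}}

```text
t: 5.1
ee_pos: [0.443, -0.0333, 0.3207]
eef_rot: [-0.0, 0.998, -0.068, -0.001]
contact_force: [-0.4, 0.0, -0.6]
gripper_width: 0.0821
```

Run:
```python
from mv import *
ST=[ 0.56095967 , 0.06816741, -0.13761572]
go(fromnest(ST,0,[[-.098,.022,.218]])[0],-7.9)
im=read_camera("top");cv2.imwrite("pics/t2.png",cv2.resize(im[150:320,220:440],None,fx=3.6,fy=3.6,interpolation=2)[:,:,::-1])
im=read_camera("wrist");cv2.imwrite("pics/w2.png",im[:,:,::-1])
```

```text
t 5.1 shift cm [ 0.51  0.14 10.27] turn 0.12 tool-yaw -7.78 F [-0.4  0.  -0.6] w 0.08210415106184343
```

View pics/w2.png

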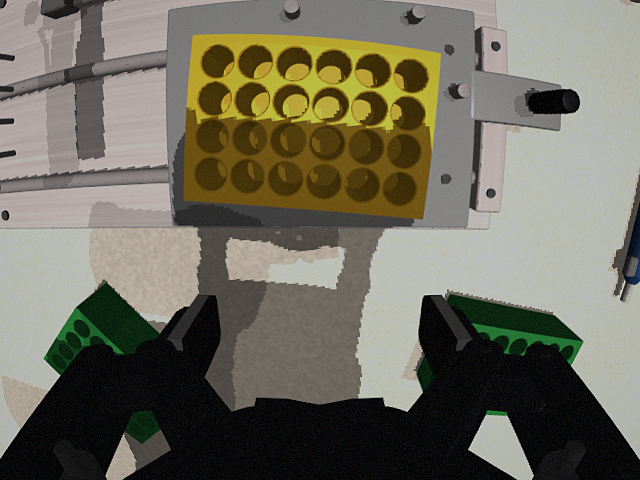

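View pics/t2.png

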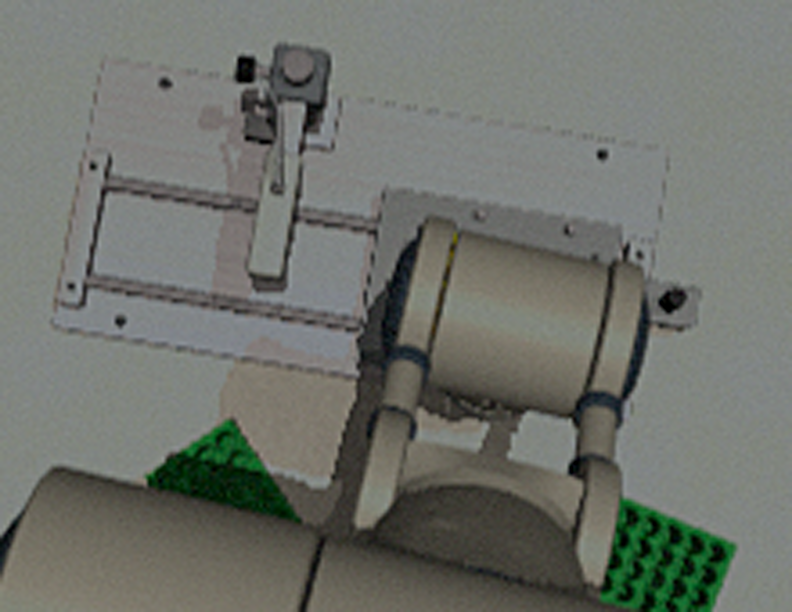

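>>> {"name": "jog_arm", "arguments": {"motion": [[[0,0,3],0],[[0,0,6],0],[[0,0,9],0],[[0,0,10.3],0],[[0,0,10.3],0],[[0,0,10.3],0]]}}

```text
t: 5.8
ee_pos: [0.4459, -0.037, 0.2179]
eef_rot: [0.0, 0.998, -0.07, 0.0]
contact_force: [0.2, -0.5, 0.3]
gripper_width: 0.0818
```

Run:
```python
from mv import *
ST=[ 0.56095967 , 0.06816741, -0.13761572]
go(fromnest(ST,0,[[-.056,.022,.218]])[0],-7.9)
im=read_camera("wrist");cv2.imwrite("pics/w3.png",im[:,:,::-1])
im=read_camera("side");cv2.imwrite("pics/s3.png",cv2.resize(im[150:335,175:420],None,fx=3.2,fy=3.2,interpolation=2)[:,:,::-1])
```

```text
t 5.8 shift cm [ 4.36 -0.2  -0.01] turn -0.08 tool-yaw -7.98 F [ 0.2 -0.5  0.3] w 0.08184131843650587
```

View pics/w3.png

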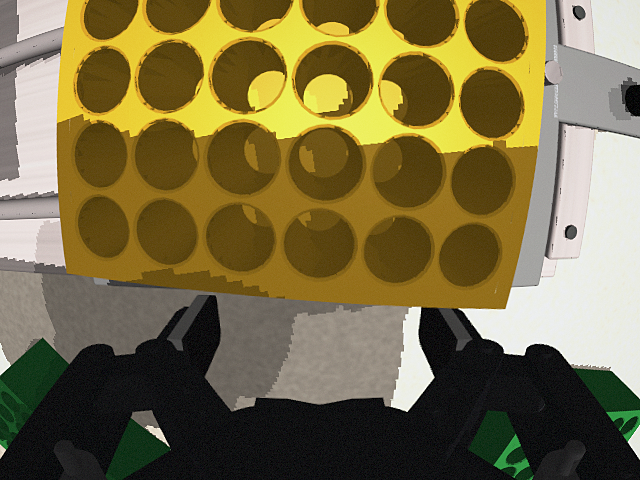

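View pics/s3.png

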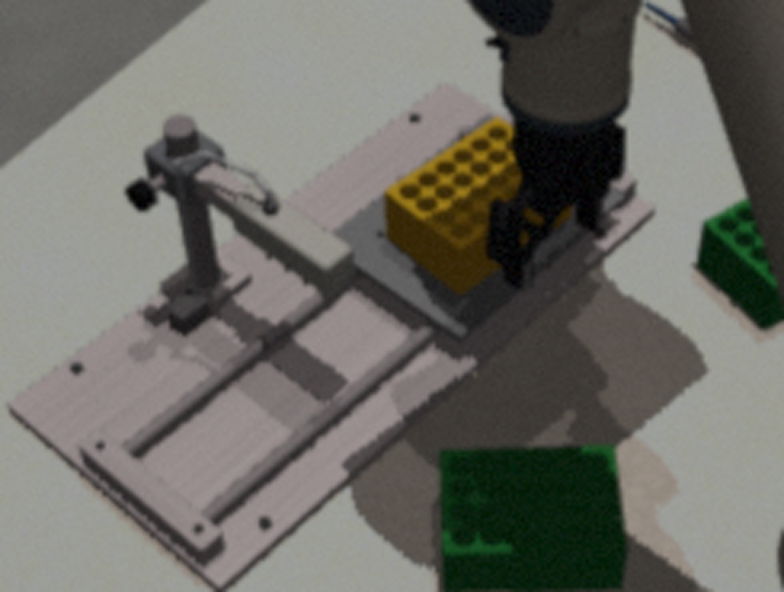

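>>> {"name": "jog_arm", "arguments": {"motion": [[[0.5,0,0],0],[[1,0,0],0],[[1.4,0,0],0],[[1.8,0,0],0],[[2.2,0,0],0],[[2.6,0,0],0],[[3,0,0],0],[[3.3,0,0],0],[[3.6,0,0],0],[[3.8,0,0],0],[[4,0,0],0],[[4,0,0],0]]}}

```text
t: 7.1
ee_pos: [0.4852, -0.0418, 0.2177]
eef_rot: [0.0, 0.998, -0.069, 0.0]
contact_force: [0.1, 0.0, 0.5]
gripper_width: 0.0821
```

Run:
```python
from mv import *
ST=[ 0.56095967 , 0.06816741, -0.13761572]
go(fromnest(ST,0,[[-.056,.022,.218]])[0],-7.9)
im=read_camera("wrist");cv2.imwrite("pics/w4.png",im[:,:,::-1])
```

```text
t 7.1 shift cm [ 0.39 -0.14 -0.03] turn -0.03 tool-yaw -7.93 F [0.1 0.  0.5] w 0.08210986801194019
```

View pics/w4.png

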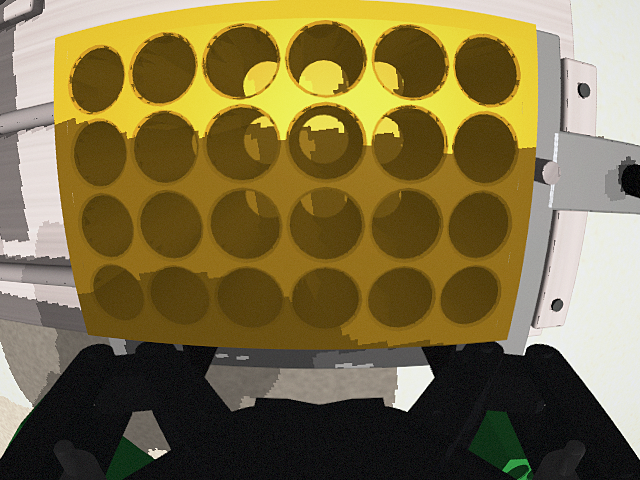

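>>> {"name": "jog_arm", "arguments": {"motion": [[[0.1,0,0],0],[[0.2,0,0],0],[[0.25,0,0],0],[[0.3,0,0],0],[[0.35,0,0],0],[[0.4,0,0],0],[[0.4,0,0],0]]}}

```text
t: 7.85
ee_pos: [0.4882, -0.0422, 0.2175]
eef_rot: [-0.0, 0.998, -0.069, -0.001]
contact_force: [-6.6, -0.1, 2.6]
gripper_width: 0.0821
```

>>> {"name": "jog_arm", "arguments": {"motion": [[[-0.7,0,0],0],[[-1.5,0,0],0],[[-1.5,0,-3],0],[[-1.5,0,-7],0],[[-1.5,-1,-9.3],0],[[0,-4,-9.3],0],[[3,-8,-9.3],0],[[5.5,-10,-9.3],0],[[5.7,-10,-9.3],0],[[5.7,-10,-9.3],0]]}}

```text
t: 8.85
ee_pos: [0.559, 0.0492, 0.3103]
eef_rot: [0.0, 0.998, -0.069, -0.0]
contact_force: [-0.2, -0.2, 0.2]
gripper_width: 0.082
```

>>> {"name": "jog_arm", "arguments": {"motion": [[[0,0,0],0],[[0,0,0],0]], "fingers": 0}}

```text
t: 9.05
ee_pos: [0.5584, 0.0483, 0.3106]
eef_rot: [0.0, 0.998, -0.07, -0.0]
contact_force: [0.1, -0.2, 0.6]
gripper_width: 0.055
```

Run:
```python
from mv import *
ST=[ 0.56095967 , 0.06816741, -0.13761572]
go(fromnest(ST,0,[[0,.122,.235]])[0],-7.9)
im=read_camera("wrist");cv2.imwrite("pics/w5.png",im[:,:,::-1])
im=read_camera("side");cv2.imwrite("pics/s5.png",cv2.resize(im[150:335,175:420],None,fx=3.2,fy=3.2,interpolation=2)[:,:,::-1])
```

```text
t 9.05 shift cm [-0.01 -0.21  7.56] turn -0.08 tool-yaw -7.98 F [ 0.1 -0.2  0.6] w 0.05503060044582291
```

View pics/w5.png

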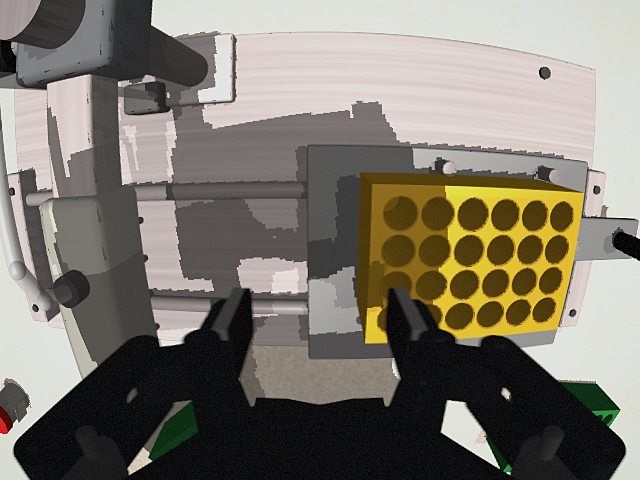

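View pics/s5.png

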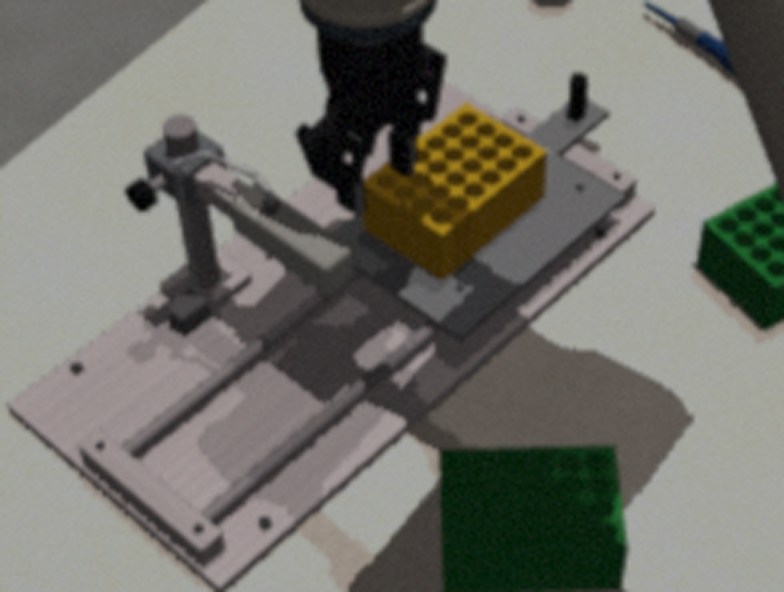

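>>> {"name": "jog_arm", "arguments": {"motion": [[[0,0,0],0],[[0,0,0],0],[[0,0,0],0],[[0,-0.2,1],0],[[0,-0.2,2],0],[[0,-0.2,2.5],0]]}}

```text
t: 9.75
ee_pos: [0.5591, 0.0509, 0.2842]
eef_rot: [0.0, 0.998, -0.069, -0.001]
contact_force: [0.1, 0.3, 0.9]
gripper_width: 0.0
```

Run:
```python
from mv import *
ST=[ 0.56095967 , 0.06816741, -0.13761572]
go(fromnest(ST,0,[[0,.122,.235]])[0],-7.9)
im=read_camera("wrist");cv2.imwrite("pics/w6.png",im[:,:,::-1])
im=read_camera("side");cv2.imwrite("pics/s6.png",cv2.resize(im[150:250,265:345],None,fx=6,fy=6,interpolation=2)[:,:,::-1])
```

```text
t 9.75 shift cm [-0.04  0.06  4.92] turn -0.02 tool-yaw -7.92 F [0.1 0.3 0.9] w 4.191664128689755e-06
```

View pics/w6.png

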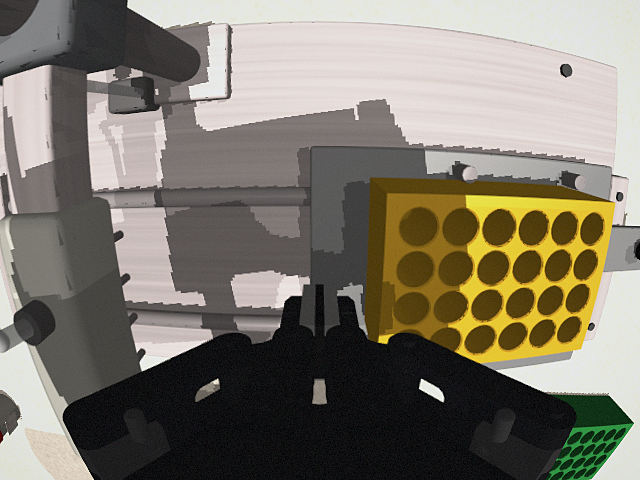

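View pics/s6.png

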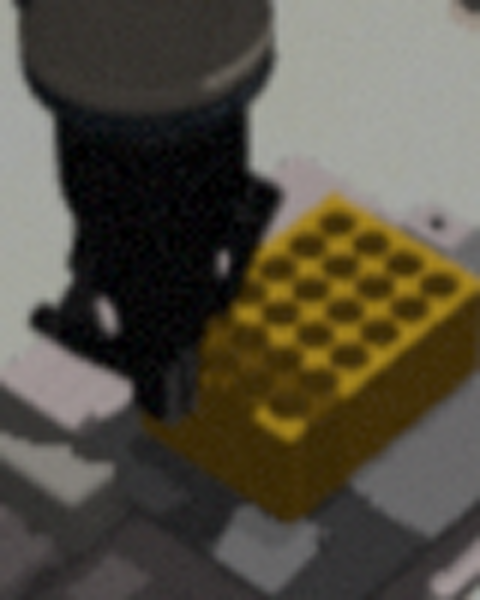

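Run:
```python
from h import *
s=get_state();M=R(s['eef_rot']).as_matrix()
for z in (.173,.155,.145,.135,.125,.115,.105,.095):
    P=np.array([[.011,y,z] for y in (0,.015,.03,.05)])@M.T+s['ee_pos'];print(z,wproj(P,s).round().tolist())
```

```text
0.173 [[322.0, 281.0], [358.0, 281.0], [393.0, 280.0], [438.0, 280.0]]
0.155 [[322.0, 300.0], [363.0, 300.0], [402.0, 299.0], [452.0, 297.0]]
0.145 [[322.0, 312.0], [366.0, 312.0], [408.0, 311.0], [460.0, 309.0]]
0.135 [[323.0, 327.0], [369.0, 326.0], [414.0, 325.0], [470.0, 322.0]]
0.125 [[323.0, 343.0], [373.0, 343.0], [422.0, 341.0], [481.0, 337.0]]
0.115 [[323.0, 363.0], [378.0, 362.0], [430.0, 359.0], [493.0, 354.0]]
0.105 [[324.0, 385.0], [383.0, 384.0], [439.0, 380.0], [507.0, 373.0]]
0.095 [[324.0, 412.0], [389.0, 410.0], [450.0, 405.0], [522.0, 395.0]]
```

Run:
```python
import cv2
im=cv2.imread("pics/w6.png");cv2.imwrite("pics/w6c.png",cv2.convertScaleAbs(cv2.resize(im[270:480,180:460],None,fx=2.8,fy=2.8),alpha=3,beta=20))
```

```text
(no output)
```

View pics/w6c.png

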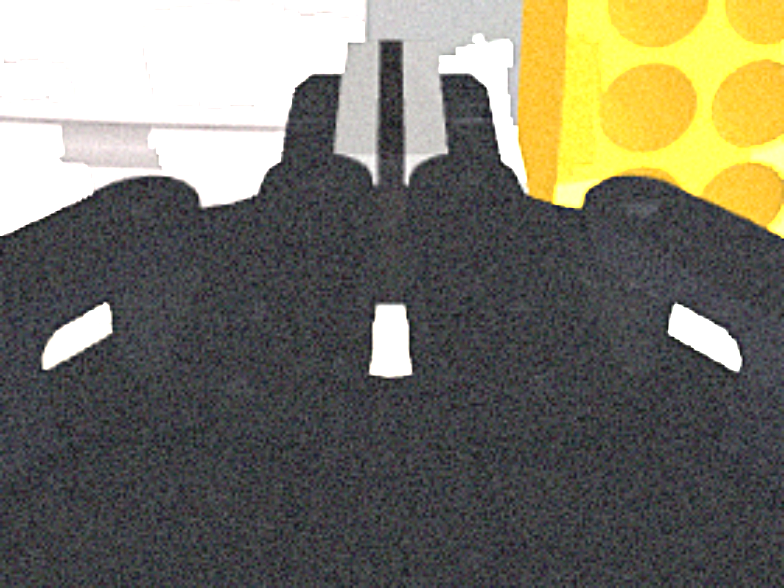

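>>> {"name": "jog_arm", "arguments": {"motion": [[[0,0,2],0],[[0,0,4],0],[[0,0,4.5],0],[[0,0.4,4.5],0],[[0,0.9,4.5],0],[[0,1.4,4.5],0],[[0,1.8,4.5],0],[[0,2.2,4.5],0],[[0,2.6,4.5],0],[[0,3,4.5],0],[[0,3.3,4.5],0],[[0,3.5,4.5],0]]}}

```text
t: 11.05
ee_pos: [0.5546, 0.0159, 0.2407]
eef_rot: [-0.0, 0.998, -0.069, -0.0]
contact_force: [0.7, 1.5, 1.5]
gripper_width: 0.0002
```

Run:
```python
from mv import *
ST=[ 0.56095967 , 0.06816741, -0.13761572]
go(fromnest(ST,0,[[0,.080,.239]])[0],-7.9)
im=read_camera("wrist");cv2.imwrite("pics/w7.png",im[:,:,::-1])
```

```text
t 11.05 shift cm [-0.09  0.73  0.17] turn -0.04 tool-yaw -7.94 F [0.7 1.5 1.5] w 0.0002386044121644216
```

View pics/w7.png

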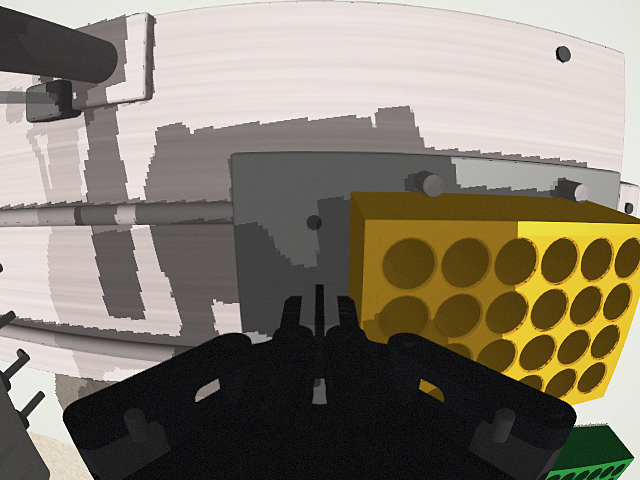

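>>> {"name": "jog_arm", "arguments": {"motion": [[[0,0.15,0],0],[[0,0.3,0],0],[[0,0.4,0],0],[[0,0.5,0],0],[[0,0.55,0],0],[[0,0.6,0],0],[[0,0.6,0],0]]}}

```text
t: 11.8
ee_pos: [0.5538, 0.0102, 0.2407]
eef_rot: [0.0, 0.998, -0.069, -0.0]
contact_force: [-0.2, 0.3, 1.2]
gripper_width: -0.0006
```

>>> {"name": "jog_arm", "arguments": {"motion": [[[0,0.05,0],0],[[0,0.1,0],0],[[0,0.15,0],0],[[0,0.2,0],0],[[0,0.2,0],0]]}}

```text
t: 12.3
ee_pos: [0.5535, 0.0082, 0.2407]
eef_rot: [0.0, 0.998, -0.069, 0.0]
contact_force: [0.2, -0.4, -0.3]
gripper_width: -0.0003
```

>>> {"name": "jog_arm", "arguments": {"motion": [[[0,0.05,0],0],[[0,0.1,0],0],[[0,0.15,0],0],[[0,0.2,0],0],[[0,0.2,0],0]]}}

```text
t: 12.8
ee_pos: [0.5534, 0.0069, 0.2409]
eef_rot: [-0.001, 0.998, -0.069, 0.0]
contact_force: [1.5, 11.6, 2.8]
gripper_width: 0.0002
```

Run:
```python
from mv import *
ST=[ 0.56095967 , 0.06816741, -0.13761572]
go(fromnest(ST,0,[[0,.080,.239]])[0],-7.9)
im=read_camera("wrist");cv2.imwrite("pics/w8.png",im[:,:,::-1])
im=read_camera("top");cv2.imwrite("pics/t8.png",cv2.resize(im[150:320,220:440],None,fx=3.6,fy=3.6,interpolation=2)[:,:,::-1])
```

```text
t 12.8 shift cm [-0.1  -0.17  0.19] turn -0.04 tool-yaw -7.94 F [ 1.5 11.6  2.8] w 0.00024055064615094218
```

View pics/w8.png

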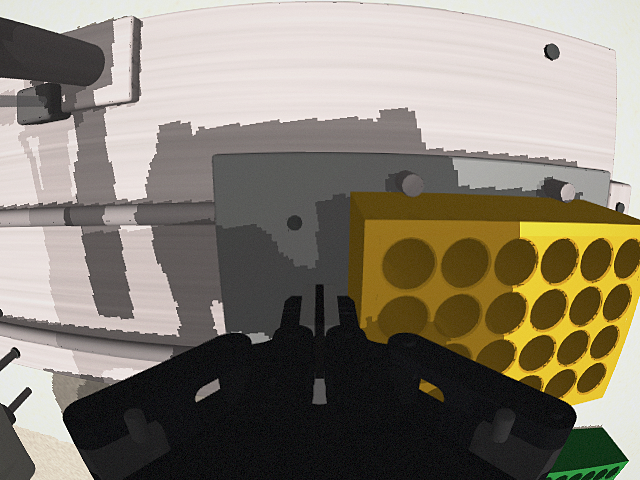

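View pics/t8.png

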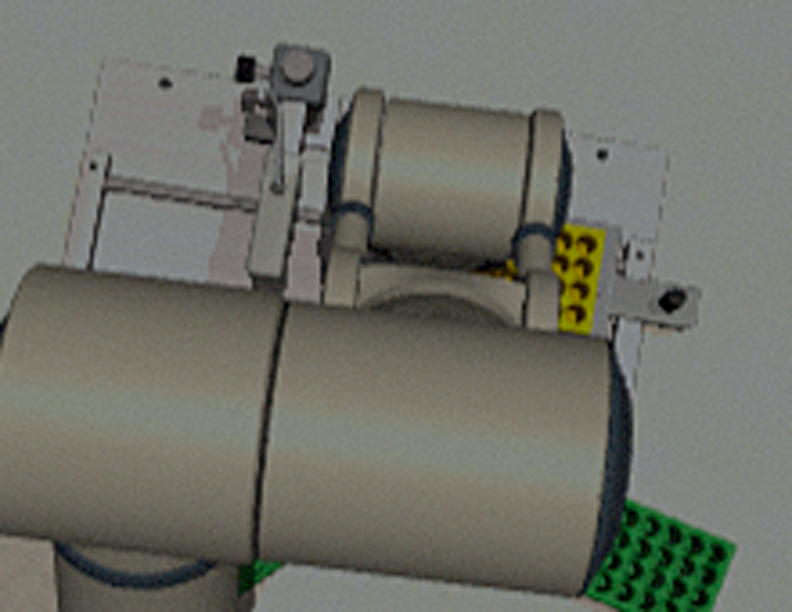

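>>> {"name": "jog_arm", "arguments": {"motion": [[[0,-0.7,0],0],[[0,-1.5,0],0],[[0,-1.5,-3],0],[[0,-1.5,-7],0],[[-3,0,-8],0],[[-6,3,-8],0],[[-8.6,6,-8],0],[[-8.6,7.8,-8],0],[[-8.6,7.8,-5],0],[[-8.6,7.8,-1.5],0],[[-8.6,7.8,2.3],0],[[-8.6,7.8,2.3],0]], "fingers": 8.2}}

```text
t: 14.1
ee_pos: [0.4562, -0.059, 0.2146]
eef_rot: [-0.001, 0.998, -0.069, -0.003]
contact_force: [-0.0, 1.0, 0.0]
gripper_width: 0.0821
```

Run:
```python
from mv import *
ST=[ 0.56095967 , 0.06816741, -0.13761572]
go(fromnest(ST,0,[[-.057,.0,.218]])[0],-7.9)
```

```text
t 14.1 shift cm [ 2.93 -0.04 -0.35] turn -0.04 tool-yaw -7.94 F [-0.  1.  0.] w 0.08212938074614971
```

>>> {"name": "jog_arm", "arguments": {"motion": [[[0.5,0,-0.3],0],[[1,0,-0.3],0],[[1.5,0,-0.3],0],[[2,0,-0.3],0],[[2.4,0,-0.3],0],[[2.6,0,-0.3],0],[[2.7,0,-0.3],0],[[2.8,0,-0.3],0],[[2.9,0,-0.3],0],[[2.95,0,-0.3],0],[[2.95,0,-0.3],0]]}}

```text
t: 15.2
ee_pos: [0.4862, -0.0631, 0.2206]
eef_rot: [-0.0, 0.998, -0.069, -0.001]
contact_force: [-2.8, 1.4, 0.6]
gripper_width: 0.082
```

Run:
```python
from mv import *
ST=[ 0.56095967 , 0.06816741, -0.13761572]
go(fromnest(ST,0,[[-.057,.0,.218]])[0],-7.9)
print(get_state()['ft_torque'])
```

```text
t 15.2 shift cm [-0.09 -0.03  0.26] turn -0.03 tool-yaw -7.93 F [-2.8  1.4  0.6] w 0.08195535937156134
[ 0.11849962  0.37123932 -0.0655614 ]
```

>>> {"name": "jog_arm", "arguments": {"motion": [[[0.05,0,0],0],[[0.1,0,0],0],[[0.1,0,0],0]]}}

```text
t: 15.5
ee_pos: [0.4867, -0.0631, 0.2205]
eef_rot: [-0.0, 0.998, -0.069, -0.001]
contact_force: [-7.3, 2.0, 2.4]
gripper_width: 0.0819
```

>>> {"name": "jog_arm", "arguments": {"motion": [[[-0.7,0,0],0],[[-2,0,0],0],[[-3,0,-2],0],[[-4,0,-5],0],[[-4,0,-8],0],[[-5,0,-12],0],[[-5,0,-14],0],[[-5,0,-14],0]]}}

```text
t: 16.3
ee_pos: [0.4383, -0.0566, 0.3633]
eef_rot: [0.001, 0.998, -0.069, 0.003]
contact_force: [-0.6, -1.1, -0.5]
gripper_width: 0.082
```

Run:
```python
from mv import *
ST=[ 0.56095967 , 0.06816741, -0.13761572]
go(fromnest(ST,0,[[0,-.135,.33]])[0],-7.9)
s=get_state();im=read_camera("wrist");cv2.imwrite("pics/w9.png",im[:,:,::-1])
P=fromnest(ST,0,[[.045,.065,.1],[.045,-.065,.1],[-.045,-.065,.1],[-.045,.065,.1],[.05,.04,.061],[.05,-.04,.061],[0,-.07,.061],[.062,.128,.045],[.062,-.085,.045],[-.095,-.085,.045]])
print(wproj(P,s).round(1).tolist())
```

```text
t 16.3 shift cm [10.43 13.45  3.4 ] turn -0.03 tool-yaw -7.93 F [-0.6 -1.1 -0.5] w 0.08200359038990236
[[217.8, 19.7], [421.8, 19.8], [421.7, 155.7], [218.0, 155.7], [264.8, 25.9], [374.6, 26.0], [415.1, 92.9], [162.4, 28.6], [427.3, 22.0], [424.2, 214.0]]
```

View pics/w9.png

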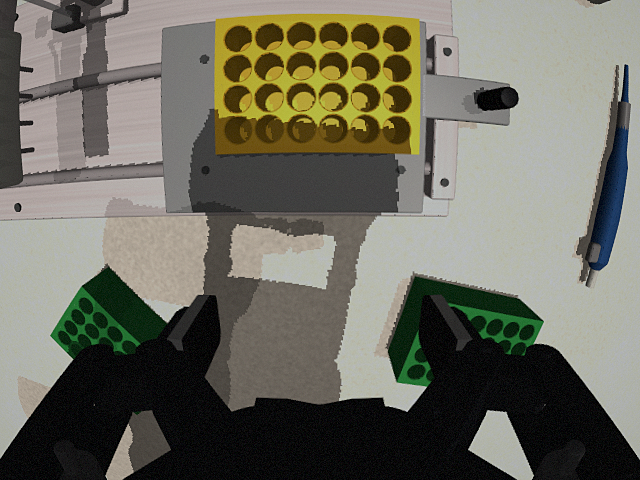

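>>> {"name": "jog_arm", "arguments": {"motion": [[[3,4,0],0],[[6,8,1],0],[[9,11.5,2],0],[[10.4,13.4,3],0],[[10.4,13.4,3],0],[[10.4,13.4,3],0]], "fingers": 5}}

```text
t: 16.95
ee_pos: [0.5221, -0.2036, 0.3292]
eef_rot: [-0.001, 0.998, -0.07, -0.001]
contact_force: [-1.1, 0.2, -0.2]
gripper_width: 0.0498
```

Run:
```python
from mv import *
ST=[ 0.56095967 , 0.06816741, -0.13761572]
go(fromnest(ST,0,[[0,-.135,.235]])[0],-7.9)
s=get_state();im=read_camera("wrist");cv2.imwrite("pics/w10.png",cv2.resize(im[100:350,0:360],None,fx=2.2,fy=2.2,interpolation=2)[:,:,::-1])
im=read_camera("top");cv2.imwrite("pics/t10.png",cv2.resize(im[155:275,230:410],None,fx=4.4,fy=4.4,interpolation=2)[:,:,::-1])
```

```text
t 16.95 shift cm [0.14 0.06 9.42] turn -0.07 tool-yaw -7.97 F [-1.1  0.2 -0.2] w 0.04983286526558555
```

View pics/w10.png

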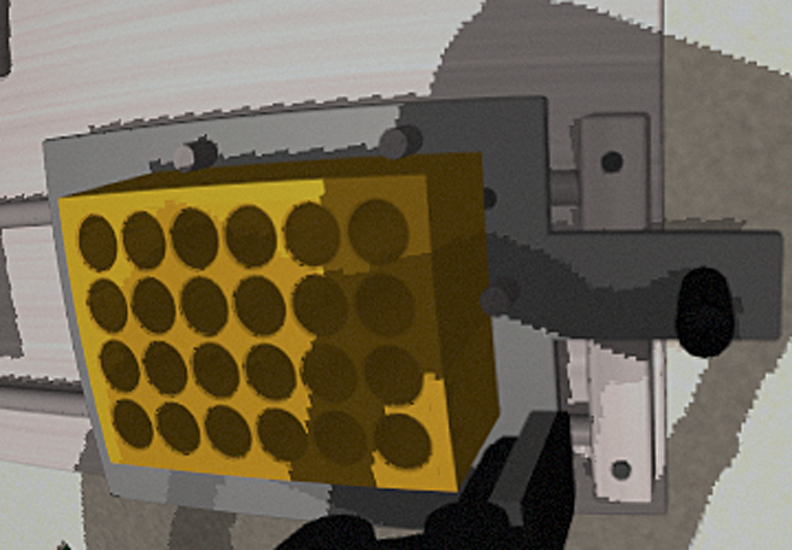

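View pics/t10.png

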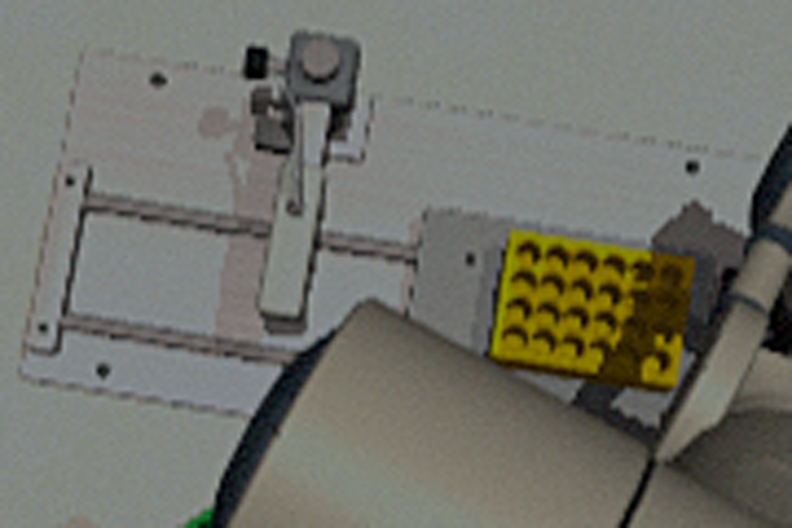

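>>> {"name": "jog_arm", "arguments": {"motion": [[[0.1,0,3],0],[[0.1,0,6],0],[[0.1,0,8.5],0],[[0.1,0,8.9],0],[[0.1,0,8.9],0]], "fingers": 3, "force": 20}}

```text
t: 17.55
ee_pos: [0.5233, -0.203, 0.2418]
eef_rot: [-0.0, 0.998, -0.069, -0.0]
contact_force: [-0.2, 0.4, 0.9]
gripper_width: 0.0299
```

>>> {"name": "jog_arm", "arguments": {"motion": [[[0,0,0],0],[[0,0,0],0],[[0,0,0],0],[[0,0,0],0]], "fingers": 0.5}}

```text
t: 17.95
ee_pos: [0.5238, -0.2037, 0.243]
eef_rot: [0.0, 0.998, -0.069, 0.001]
contact_force: [-2.0, 2.3, 9.4]
gripper_width: 0.0153
```

>>> {"name": "jog_arm", "arguments": {"motion": [[[0,-0.05,0],0],[[0,-0.2,0],0],[[0,-0.4,0],0],[[0,-0.7,0],0],[[0,-1.1,0],0],[[0,-1.5,0],0],[[0,-2,0],0],[[0,-2.5,0],0],[[0,-3,0],0],[[0,-3.5,0],0],[[0,-4,0],0],[[0,-4.5,0],0]]}}

```text
t: 19.15
ee_pos: [0.53, -0.1592, 0.243]
eef_rot: [0.001, 0.998, -0.069, 0.001]
contact_force: [-2.1, -2.5, 7.8]
gripper_width: 0.015
```

Run:
```python
from mv import *
ST=[ 0.56095967 , 0.06816741, -0.13761572]
go(fromnest(ST,.26,[[0,-.135,.243]])[0],-7.9)
```

```text
t 19.15 shift cm [-7.000e-02 -2.145e+01 -2.000e-02] turn -0.03 tool-yaw -7.93 F [-2.1 -2.5  7.8] w 0.014966360904281913
```

>>> {"name": "jog_arm", "arguments": {"motion": [[[0,-0.5,0],0],[[0,-1,0],0],[[0,-1.5,0],0],[[0,-2,0],0],[[0,-2.5,0],0],[[0,-3,0],0],[[0,-3.5,0],0],[[0,-4,0],0],[[0,-4.5,0],0],[[0,-5,0],0],[[0,-5.5,0],0],[[0,-6,0],0]]}}

```text
t: 20.35
ee_pos: [0.5385, -0.0998, 0.243]
eef_rot: [0.0, 0.998, -0.069, 0.001]
contact_force: [-0.7, -2.3, 7.6]
gripper_width: 0.0146
```

>>> {"name": "jog_arm", "arguments": {"motion": [[[0,-0.5,0],0],[[0,-1,0],0],[[0,-1.5,0],0],[[0,-2,0],0],[[0,-2.5,0],0],[[0,-3,0],0],[[0,-3.5,0],0],[[0,-4,0],0],[[0,-4.5,0],0],[[0,-5,0],0],[[0,-5.5,0],0],[[0,-6,0],0]]}}

```text
t: 21.55
ee_pos: [0.5468, -0.0403, 0.243]
eef_rot: [0.0, 0.998, -0.069, 0.001]
contact_force: [-0.6, -2.5, 7.4]
gripper_width: 0.0147
```

Run:
```python
from mv import *
ST=[ 0.56095967 , 0.06816741, -0.13761572]
go(fromnest(ST,.26,[[0,-.135,.243]])[0],-7.9)
im=read_camera("side");cv2.imwrite("pics/s11.png",cv2.resize(im[150:335,175:420],None,fx=3.2,fy=3.2,interpolation=2)[:,:,::-1])
```

```text
t 21.55 shift cm [-0.1  -9.44 -0.  ] turn -0.03 tool-yaw -7.93 F [-0.6 -2.5  7.4] w 0.014749814142131565
```

View pics/s11.png

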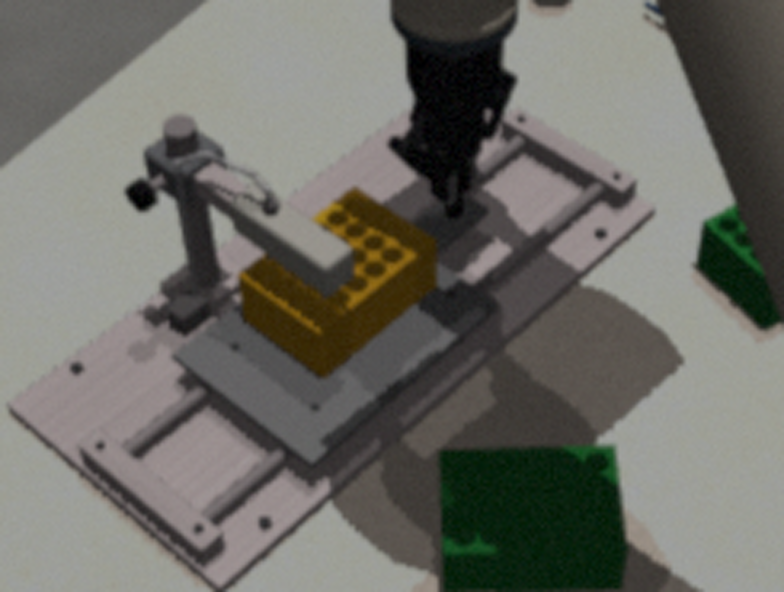

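>>> {"name": "jog_arm", "arguments": {"motion": [[[0,-0.5,0],0],[[0,-1,0],0],[[0,-1.5,0],0],[[0,-2,0],0],[[0,-2.5,0],0],[[0,-3,0],0],[[0,-3.5,0],0],[[0,-4,0],0],[[0,-4.5,0],0],[[0,-5,0],0],[[0,-5.5,0],0],[[0,-6,0],0]]}}

```text
t: 22.8
ee_pos: [0.5552, 0.0192, 0.243]
eef_rot: [0.0, 0.998, -0.069, 0.002]
contact_force: [-0.2, -2.0, 6.2]
gripper_width: 0.015
```

>>> {"name": "jog_arm", "arguments": {"motion": [[[0,-0.4,0],0],[[0,-0.8,0],0],[[0,-1.2,0],0],[[0,-1.5,0],0],[[0,-1.8,0],0],[[0,-2,0],0],[[0,-2.2,0],0],[[0,-2.4,0],0],[[0,-2.5,0],0],[[0,-2.6,0],0],[[0,-2.7,0],0],[[0,-2.8,0],0]]}}

```text
t: 24.0
ee_pos: [0.5592, 0.0468, 0.2431]
eef_rot: [0.0, 0.998, -0.069, 0.002]
contact_force: [1.3, -2.6, 4.9]
gripper_width: 0.0152
```

Run:
```python
from mv import *
ST=[ 0.56095967 , 0.06816741, -0.13761572]
go(fromnest(ST,.26,[[0,-.135,.243]])[0],-7.9)
im=read_camera("side");cv2.imwrite("pics/s12.png",cv2.resize(im[150:335,175:420],None,fx=3.2,fy=3.2,interpolation=2)[:,:,::-1])
```

```text
t 24.0 shift cm [-0.12 -0.64  0.01] turn -0.03 tool-yaw -7.93 F [ 1.3 -2.6  4.9] w 0.015231349304582299
```

View pics/s12.png

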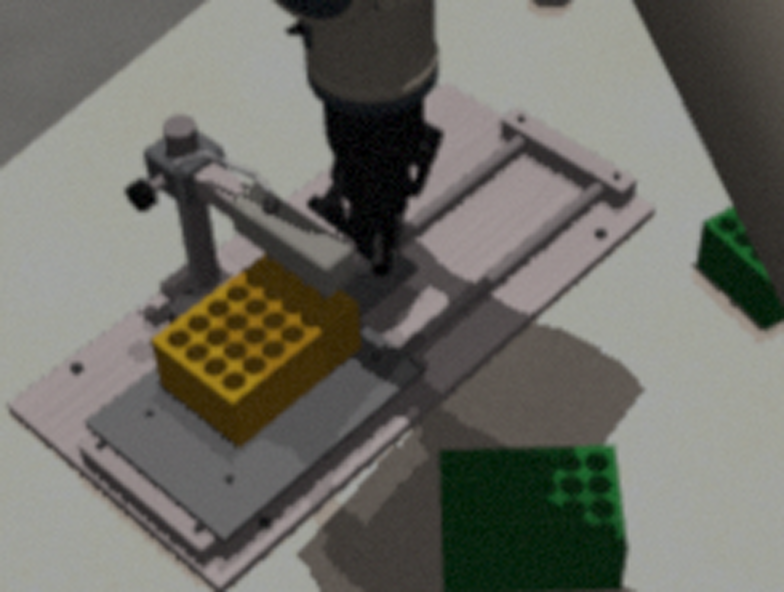

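>>> {"name": "jog_arm", "arguments": {"motion": [[[0,-0.1,0],0],[[0,-0.2,0],0],[[0,-0.3,0],0],[[0,-0.4,0],0],[[0,-0.48,0],0],[[0,-0.55,0],0],[[0,-0.62,0],0],[[0,-0.68,0],0]]}}

```text
t: 24.85
ee_pos: [0.5601, 0.0533, 0.243]
eef_rot: [0.0, 0.998, -0.069, 0.002]
contact_force: [0.4, -9.9, 6.9]
gripper_width: 0.0151
```

>>> {"name": "jog_arm", "arguments": {"motion": [[[0,-0.05,0],0],[[0,-0.1,0],0],[[0,-0.15,0],0],[[0,-0.15,0],0]]}}

```text
t: 25.25
ee_pos: [0.5602, 0.0538, 0.243]
eef_rot: [0.001, 0.998, -0.069, 0.001]
contact_force: [0.6, -20.5, 7.6]
gripper_width: 0.0149
```

>>> {"name": "jog_arm", "arguments": {"motion": [[[0,0.05,0],0],[[0,0.1,0],0],[[0,0.2,0],0],[[0,0.35,0],0],[[0,0.6,0],0],[[0,0.9,0],0],[[0,1.3,0],0],[[0,1.7,0],0],[[0,2.2,0],0],[[0,2.7,0],0],[[0,3.2,0],0],[[0,3.7,0],0]]}}

```text
t: 26.45
ee_pos: [0.5551, 0.0184, 0.2431]
eef_rot: [-0.0, 0.998, -0.069, 0.002]
contact_force: [0.6, 1.8, 6.0]
gripper_width: 0.0149
```

>>> {"name": "jog_arm", "arguments": {"motion": [[[0,0.5,0],0],[[0,1,0],0],[[0,1.5,0],0],[[0,2,0],0],[[0,2.5,0],0],[[0,3,0],0],[[0,3.5,0],0],[[0,4,0],0],[[0,4.5,0],0],[[0,5,0],0],[[0,5.5,0],0],[[0,6,0],0]]}}

```text
t: 27.65
ee_pos: [0.5467, -0.0411, 0.243]
eef_rot: [0.0, 0.998, -0.069, 0.001]
contact_force: [0.6, 1.9, 6.5]
gripper_width: 0.015
```

>>> {"name": "jog_arm", "arguments": {"motion": [[[0,0.5,0],0],[[0,1,0],0],[[0,1.5,0],0],[[0,2,0],0],[[0,2.5,0],0],[[0,3,0],0],[[0,3.5,0],0],[[0,4,0],0],[[0,4.5,0],0],[[0,5,0],0],[[0,5.5,0],0],[[0,6,0],0]]}}

```text
t: 28.85
ee_pos: [0.5383, -0.1005, 0.243]
eef_rot: [0.0, 0.998, -0.069, 0.001]
contact_force: [-0.2, 1.8, 8.9]
gripper_width: 0.0149
```

>>> {"name": "jog_arm", "arguments": {"motion": [[[0,0.5,0],0],[[0,1,0],0],[[0,1.5,0],0],[[0,2,0],0],[[0,2.5,0],0],[[0,3,0],0],[[0,3.5,0],0],[[0,4,0],0],[[0,4.5,0],0],[[0,5,0],0],[[0,5.5,0],0],[[0,6,0],0]]}}

```text
t: 30.05
ee_pos: [0.5299, -0.16, 0.243]
eef_rot: [0.0, 0.998, -0.069, 0.001]
contact_force: [-1.0, 2.1, 8.5]
gripper_width: 0.0151
```

Run:
```python
from mv import *
go([.523,-.2047,.243],-7.9)
```

```text
t 30.05 shift cm [-0.07  4.53  0.  ] turn -0.04 tool-yaw -7.94 F [-1.   2.1  8.5] w 0.01506854762654569
```

>>> {"name": "jog_arm", "arguments": {"motion": [[[0,0.5,0],0],[[0,1,0],0],[[0,1.5,0],0],[[0,2,0],0],[[0,2.5,0],0],[[0,2.9,0],0],[[0,3.3,0],0],[[0,3.6,0],0],[[0,3.8,0],0],[[0,3.95,0],0],[[0,4.05,0],0],[[0,4.15,0],0]]}}

```text
t: 31.25
ee_pos: [0.5242, -0.201, 0.243]
eef_rot: [0.0, 0.998, -0.069, 0.001]
contact_force: [-1.8, 2.4, 9.5]
gripper_width: 0.0152
```

>>> {"name": "jog_arm", "arguments": {"motion": [[[0,0.1,0],0],[[0,0.2,0],0],[[0,0.3,0],0],[[0,0.35,0],0],[[0,0.4,0],0],[[0,0.4,0],0]]}}

```text
t: 31.85
ee_pos: [0.5237, -0.2044, 0.243]
eef_rot: [-0.0, 0.998, -0.069, 0.001]
contact_force: [0.9, 7.8, 9.3]
gripper_width: 0.0149
```

>>> {"name": "jog_arm", "arguments": {"motion": [[[0,0.05,0],0],[[0,0.1,0],0],[[0,0.12,0],0],[[0,0.12,0],0]]}}

```text
t: 32.25
ee_pos: [0.5236, -0.2048, 0.243]
eef_rot: [-0.001, 0.998, -0.069, 0.001]
contact_force: [4.2, 17.9, 11.4]
gripper_width: 0.015
```

>>> {"name": "jog_arm", "arguments": {"motion": [[[0,0,0],0],[[0,0,0],0],[[0,0,0],0]], "fingers": 4}}

```text
t: 32.55
ee_pos: [0.5232, -0.2062, 0.2421]
eef_rot: [0.0, 0.998, -0.069, 0.0]
contact_force: [0.0, -0.6, -0.1]
gripper_width: 0.0397
```

>>> {"name": "jog_arm", "arguments": {"motion": [[[0,0,-1],0],[[0,0,-4],0],[[0,0,-8],0],[[0,0,-9],0],[[0,0,-9],0]]}}

```text
t: 33.05
ee_pos: [0.5235, -0.2063, 0.3338]
eef_rot: [0.001, 0.998, -0.069, 0.002]
contact_force: [0.2, 0.2, -0.5]
gripper_width: 0.0401
```

Run:
```python
from mv import *
ST=[ 0.56095967 , 0.06816741, -0.13761572]
go([.523,-.2047,.329],-7.9)
im=read_camera("wrist");cv2.imwrite("pics/w13.png",cv2.resize(im[100:350,0:360],None,fx=2.2,fy=2.2,interpolation=2)[:,:,::-1])
im=read_camera("top");cv2.imwrite("pics/t13.png",cv2.resize(im[155:275,230:410],None,fx=4.4,fy=4.4,interpolation=2)[:,:,::-1])
```

```text
t 33.05 shift cm [-0.07 -0.15  0.48] turn -0.04 tool-yaw -7.94 F [ 0.2  0.2 -0.5] w 0.040114244351371425
```

View pics/w13.png

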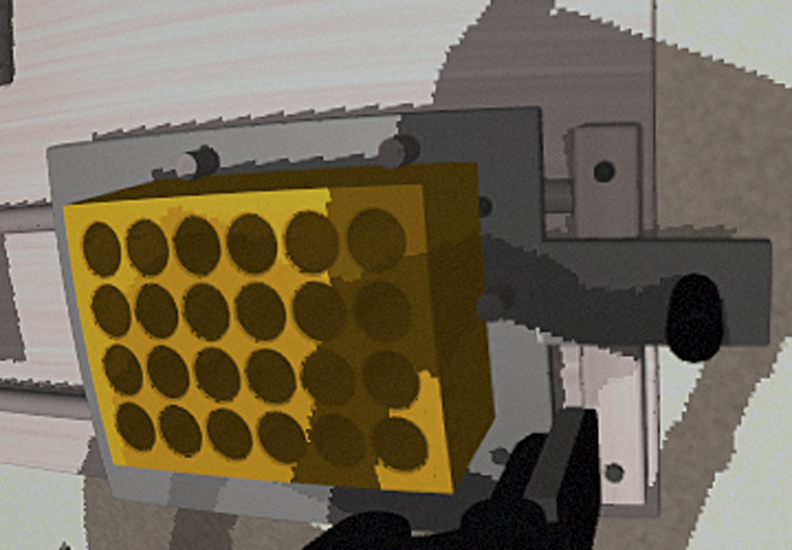

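View pics/t13.png

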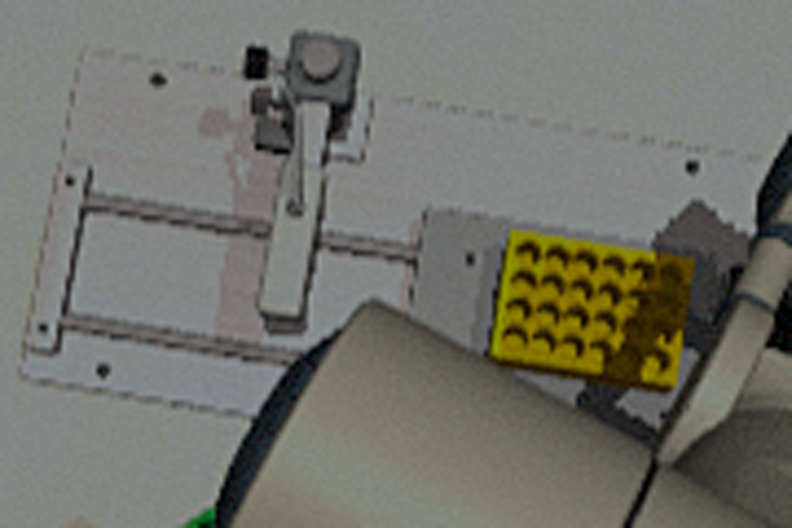

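>>> {"name": "jog_arm", "arguments": {"motion": [[[1,-2,-1],0],[[2.5,-5,-1],0],[[4,-8,-1],0],[[4,-8,-1],0],[[4,-8,-1],0]]}}

```text
t: 33.65
ee_pos: [0.5737, -0.1317, 0.3402]
eef_rot: [-0.0, 0.998, -0.068, -0.001]
contact_force: [0.4, -0.8, 0.3]
gripper_width: 0.0403
```

Run:
```python
from mv import *
im=read_camera("wrist");cv2.imwrite("pics/w14.png",cv2.convertScaleAbs(cv2.resize(im[60:310,180:480],None,fx=2.4,fy=2.4,interpolation=2)[:,:,::-1],alpha=1.6))
```

```text
(no output)
```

View pics/w14.png

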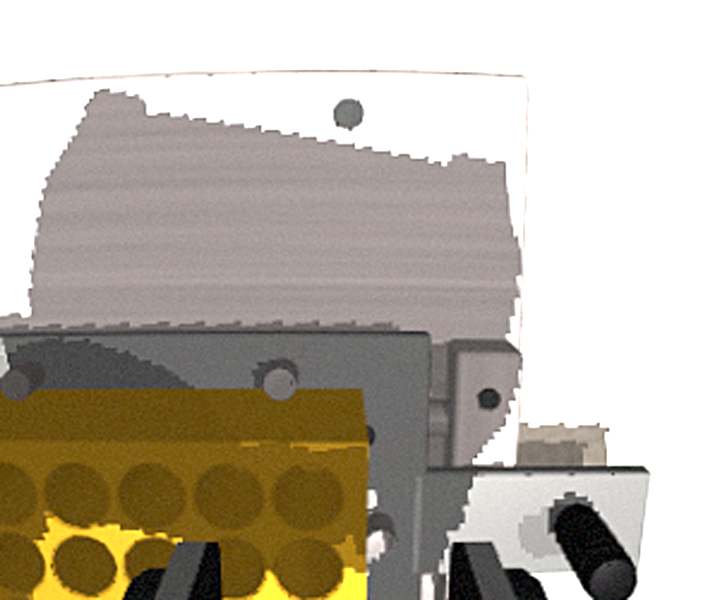

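```bash
python3 -c "
from station import *
s=get_state();print(s['t'],s['contact_force']);print(close_job())"
```

```text
33.7 [-0.48196908  0.31887643  0.11414072]
the job is handed in; nothing more can be done
None
```

The yellow rack is home on all three pins, and the stage ran its full travel freely and is back at the outer stop. I handed the job in at 33.7 s, with the gripper clear of everything.

- **Order of moves:** I first drew the stage out to the outer stop by its knob, which you had not asked for. It gave the gripper room in front of the nozzles and a firm stop to push against. I then pushed the rack along the tray onto the two side pins with about 7 N. Next I pushed it onto the end pin with about 12 N, then pressed it against the side pins once more.
- **Stroke:** I moved the stage in and back out at about 50 mm/s, slowing to about 10 mm/s before each stop. It reached firm contact at both ends, about 20 N in and 18 N out. Measured travel was about 261 mm against the nominal 260, and drag along the way was only 2 to 2.5 N.
- **Last checks:** After the stroke, the wrist pictures show both side pins touching the long edge and the end pin at the short edge, with no gap visible. My pre-stroke projection of the home position matched the rack's corners to 2–3 pixels, or 1–2 mm, which is about as good as the calibration allows.
- **Not explained:** Gripping the knob put 5 to 12 N of upward force on the wrist. I put this down to the finger pads swinging forward as they closed, but did not confirm it.
- **Bystanders:** None of the loose things on the bench was touched on purpose, and no unexpected contact force showed up. I did not re-measure their positions at the end.

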